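# Count along the wash rack and push the tub into the third gap

## Robot

A 7-joint arm with a two-finger parallel gripper is mounted at the origin on the work surface. World frame = base frame: x ahead of the robot, y to its left, z up, the work surface at z = 0. Lengths are in m, angles in rad, forces in N, time in s.
With the tool pointing down it reaches from about 0.4 to 0.875 m from the base axis. Payload 19.3 kg.
Tool frame: the origin (TCP) lies midway between the tips of the shut fingers; the grasp point (between the pads) lies 19 mm behind it; z points along the fingers, y is the line along which they close (so a half turn about z gives the same grasp; the last joint's range is limited). The gripper opens to 85 mm and grips with 20 to 120 N. Pads are 22 mm wide; open, the fingers measure 114 mm over their backs; the gripper's body (76 mm by 85 mm) begins 54 mm behind the grasp point. The pads swing forward as they close: fully open they stand 13 mm farther back than shut.
Start: joints at [1.149, 0.521, -0.036, 1.599, 0.021, 1.021, -0.113], TCP at [0.215, -0.587, 0.231] pointing down, gripper open.
Joint ranges: [-2.91, 2.91], [-0.3, 2.13], [-1.5, 1.42], [0.17, 2.43], [-1.26, 4.41], [0.16, 1.93], [-2.52, 2.52]. Speed limits (rad/s): [1.89, 1.89, 2.39, 2.39, 3.01, 3.01, 3.01].

## Interface

Orientations are given as [roll, pitch, yaw] about the fixed x, y, z axes, in that order (R = Rz(yaw) Ry(pitch) Rx(roll)).
In Python, from workcell import telemetry, grab_frame, calibration, bot, outline_of, landmark_of gives the robot as it stands. The module is installed in compiled form; this text tells all that it offers.
- The arm moves only by the shell command python3 -m inch 'ROWS' [FORCE]. ROWS is JSON, a list of rows, each a list of 7 numbers: the shift along the tool's x, y, z in m, then the turn, a rotation vector about the tool's x, y, z in rad, then the closure, from 0 (fully open) to 1 (shut). A call has 1 to 5 rows; each row shifts and turns the commanded pose from where the row before left it, along the tool's axes as they then stand; what a row does not reach is not made up. A row lasts 1/10 s, in which the tool goes at most 50 mm and 8.59 degrees, less where a joint would pass 70% of its speed; a pose out of reach is approached as far as the arm can. A call is refused whole if a number of a shift passes 0.05 or a number of a turn 0.15, either way. A call with a gripper value outside its range is refused whole. The fingers move at their own pace and stop on an object; FORCE is the grip in N (left out, the last holds). Time passes only in rows, so rows that do not move let the fingers close. It gives the time, the measured TCP pose, the force, the opening and the grip force at its end, in the units of the state.
- telemetry.observe(): the state, without advancing time (a new reading comes with each control period).
- grab_frame(name): name is "side" or "top"; returns the picture (420x560x3 uint8, red, green, blue); there is no depth.
- calibration(name): a dict with "fovy" (degrees; the focal length in pixels is half the picture's height over the tangent of half this angle, whatever the lens; pixels are square), "cx", "cy" (the principal point, pixels), "pose" (4x4, takes a point from camera to world coordinates). Camera axes: x right, y down, z forward; pixel columns grow to the right and rows downward; lengths in m; the calibration is good to about 2 mm. A picture is of the moment at which its call begins. calibration takes no time and is no camera call.
- bot.job_done(): hands the job in; it is judged then, once.
Trained networks look in the newest picture that a camera, given by its name, has taken for a name from the list of things; names that differ only in an ending like _2 or _b are one class to them, and where a whole thing is asked for, a point or a joint stands for the part that bears it (a point fixed in the world has none). Each returns a list of dicts, best first, with "score" (0 to 1); they miss things now and then, are a little off and sometimes report something else, mostly with a low value. They report only what shows in the picture. A call takes as long as a camera call. They do not tell look-alikes from the thing itself.
- outline_of(label, camera): "region" (420x560 bool, what is visible of it) and "rect" ([left, top, right, bottom] in pixels, round what is visible of it).
- landmark_of(label, camera): "xy" ([column, row] in pixels: a listed point, or the origin of a listed thing).
The state is a dict: "clock": time; "qpos": joint angles; "qd": joint speeds; "joint_efforts": joint torques, N m; "position": TCP position; "tool_rot": TCP orientation; "force": force on the tool from outside, world axes, zero at the start; "moment": the same for the moment, N m; "grip_width": finger opening in m; "finger_force": force on a finger pad.
Only numpy, scipy, OpenCV 4.12 (cv2) and the standard library are available. Lean on these libraries where they do the work, as an engineer would, in place of code of your own. Each camera call takes 0.05 s, during which the arm holds its last target. There are 200 camera calls.

## Task

First count along the wash rack by touch: starting at the end with the blue clip, run a fingertip along the sprung dark steel bars over the gaps so that the first, second and third bar each dip clearly in turn, and stop there without pressing the fourth. Then push the green-lidded tub across the bench, end-on, into that third gap until it is fully home against the rack's back wall. Push only: do not lift or tip the tub, and leave the red-lidded tub, the glass and the bowl where they stand.

Things in the scene. Friction and masses are not known exactly. Their poses are not given: they have to be found in the camera images.
- rack: Fixed light grey plastic divider rack on the bench, no floor. Origin: on the bench surface, midway along the rack; its x axis points from the open front to the back wall (away from the robot), y along the row of gaps, z up. Four gaps, each 56 mm clear, 62 mm apart, centred at y = +93, +31, -31, -93 mm; five dividers 6 mm thick, 42 mm high, from x = -35 mm (open front) to x = +35 mm, where the back wall's inner face lies (wall 8 mm thick, 50 mm high).
- clip_blue: Blue plastic end clip, fixed against one end of the rack (either end, it changes from run to run), 78 x 24 x 48 mm. Origin: on the bench, at x = 0, y = +140 or -140 mm in the rack's frame; axes as the rack's. Gaps and bars are counted from this end. (A like black clip sits on the other end.)
- bail_1_top (a point): Top centre of the sprung dark steel bar over the gap at rack y = +93 mm. At rest 64 mm above the bench, at rack x = +18 mm. The bar is an 8 mm round wire along rack y: level for 13 mm each side of this point, then sloping down 7 mm to its ends, 27 mm each side, so a fingertip can slide from bar to bar.
- bail_2_top (a point): Top centre of the sprung dark steel bar over the gap at rack y = +31 mm. At rest 64 mm above the bench, at rack x = +18 mm. The bar is an 8 mm round wire along rack y: level for 13 mm each side of this point, then sloping down 7 mm to its ends, 27 mm each side, so a fingertip can slide from bar to bar.
- bail_3_top (a point): Top centre of the sprung dark steel bar over the gap at rack y = -31 mm. At rest 64 mm above the bench, at rack x = +18 mm. The bar is an 8 mm round wire along rack y: level for 13 mm each side of this point, then sloping down 7 mm to its ends, 27 mm each side, so a fingertip can slide from bar to bar.
- bail_4_top (a point): Top centre of the sprung dark steel bar over the gap at rack y = -93 mm. At rest 64 mm above the bench, at rack x = +18 mm. The bar is an 8 mm round wire along rack y: level for 13 mm each side of this point, then sloping down 7 mm to its ends, 27 mm each side, so a fingertip can slide from bar to bar.
- bail_1 (a joint): How far that bar (rack y = +93 mm) is pressed straight down, m: 0 at rest, 0.006 at its hard stop. Spring: 1.2 N to start, 0.6 N more per mm, springs back by itself. A dip of over 2 mm counts as pressed.
- bail_2 (a joint): How far that bar (rack y = +31 mm) is pressed straight down, m: 0 at rest, 0.006 at its hard stop. Spring: 1.2 N to start, 0.6 N more per mm, springs back by itself. A dip of over 2 mm counts as pressed.
- bail_3 (a joint): How far that bar (rack y = -31 mm) is pressed straight down, m: 0 at rest, 0.006 at its hard stop. Spring: 1.2 N to start, 0.6 N more per mm, springs back by itself. A dip of over 2 mm counts as pressed.
- bail_4 (a joint): How far that bar (rack y = -93 mm) is pressed straight down, m: 0 at rest, 0.006 at its hard stop. Spring: 1.2 N to start, 0.6 N more per mm, springs back by itself. A dip of over 2 mm counts as pressed.
- tub: The tub to push: loose white plastic tub with a green lid, 74 mm long (own x) x 44 mm wide (own y) x 38 mm high, about 160 g, upright-sided. Origin: centre of its underside. It starts on the bench in front of the rack, roughly facing it (within about 0.25 rad). Fully home, its centre is at x = -2 mm in the rack's frame and 4 mm of it still stand out of the gap; either end may go first.
- red_tub: A same-sized tub with a red lid, already home in the rack's gap at rack y = +93 mm, under that bar without touching it. Leave alone. Origin: centre of its underside.
- glass: Loose green glass tumbler, 68 mm across, 85 mm high, standing to the right of the work (-y). Leave alone. Origin: centre of its underside.
- bowl: Loose white bowl, 110 mm across, 45 mm high, standing to the left of the work (+y). Leave alone. Origin: centre of its underside.
Things that resemble listed ones, but are neither listed nor needed, are in the scene too. Of the things shaped like the clip_blue, the blue one is meant.

How it is judged:
On the way, in this order (a step that is already met when the one before it is completed fails the run):
1. the first bar counted from the blue clip dips more than 2 mm (((y of clip_blue in the frame of rack above 0 m and value of joint bail_1 above 0.002 m) or (y of clip_blue in the frame of rack below 0 m and value of joint bail_4 above 0.002 m))), for 0.1 s.
2. the second bar counted from the blue clip dips more than 2 mm (((y of clip_blue in the frame of rack above 0 m and value of joint bail_2 above 0.002 m) or (y of clip_blue in the frame of rack below 0 m and value of joint bail_3 above 0.002 m))), for 0.1 s.
3. the third bar counted from the blue clip dips more than 2 mm (((y of clip_blue in the frame of rack above 0 m and value of joint bail_3 above 0.002 m) or (y of clip_blue in the frame of rack below 0 m and value of joint bail_2 above 0.002 m))), for 0.1 s.
4. the green-lidded tub is home in the third gap from the blue clip (((y of clip_blue in the frame of rack above 0 m and y of tub in the frame of rack between -0.04 and -0.022 m) or (y of clip_blue in the frame of rack below 0 m and y of tub in the frame of rack between 0.022 and 0.04 m)) and x of tub in the frame of rack above -0.009 m and angle between the x axis of tub and the x axis of rack, either way round below 0.2 rad and height (world z) of tub below 0.008 m and angle between tub's own z axis and vertical below 0.1 rad), for 0.1 s.
At the end, for the whole second after the job is handed in: The green-lidded tub stands upright on the bench in the third gap counted from the blue clip, lying along the gap, within 7 mm of the back wall and at rest; all bars have sprung back up, and the red-lidded tub, glass and bowl are within 15 mm of where they stood (all of step 4 and linear speed of tub below 0.01 m/s and value of joint each of bail_1, bail_2, bail_3, bail_4 below 0.001 m and distance of each of red_tub, glass, bowl from where it was at the start of the episode below 0.015 m); the robot touches nothing.
It fails at once if the fourth bar from the blue clip is pressed more than 2 mm ((y of clip_blue in the frame of rack above 0 m and value of joint bail_4 above 0.002 m) or (y of clip_blue in the frame of rack below 0 m and value of joint bail_1 above 0.002 m)).
It fails at once if the tub is lifted more than 12 mm or tipped more than 0.35 rad (height (world z) of tub above 0.012 m or angle between tub's own z axis and vertical above 0.35 rad).
It fails at once if the red tub is moved more than 15 mm (distance of red_tub from where it was at the start of the episode above 0.015 m).
It fails at once if the glass is moved more than 15 mm (distance of glass from where it was at the start of the episode above 0.015 m).
It fails at once if the bowl is moved more than 15 mm (distance of bowl from where it was at the start of the episode above 0.015 m).
It also fails if it takes over 61 s, if anything falls off the work surface, if the arm or the gripper's body presses on something with over 40 N, if the wrist force passes 120 N, or if a joint passes its speed limit or range.

## Working session

There is one attempt and no reset: what is moved stays moved. The work goes in short steps, Python scripts to look and compute and a shell command to move; the robot and the scene stay as the last step left them, time stands still between calls to the robot, and variables do not carry over. Pictures are saved under pics/ and viewed, at most 10 in all, crops included, and the job is handed in when it is done.

```bash
mkdir -p pics
python3 - <<'E'
from workcell import *
import cv2,numpy as np
s=telemetry.observe(); print({k:np.round(v,3) for k,v in s.items()})
for c in("top","side"):
    im=grab_frame(c); cv2.imwrite(f"pics/{c}0.png",im[:,:,::-1])
    k=calibration(c); print(c,k['fovy'],k['cx'],k['cy'],np.round(k['pose'],3).tolist())
    for l in("rack","clip_blue","bail_1_top","tub","red_tub","glass","bowl"):
        print(l,[(np.round(d['xy'],1).tolist(),round(d['score'],2)) for d in landmark_of(l,c)][:5])
E
```

```text
{'clock': np.float64(0.0), 'qpos': array([ 1.149,  0.522, -0.036,  1.6  ,  0.021,  1.021, -0.113]), 'qd': array([ 0.   , -0.   , -0.001, -0.   , -0.001,  0.   ,  0.   ]), 'joint_efforts': array([ 2.0000e-03, -9.2710e+01,  1.9820e+00, -3.6993e+01,  1.8000e-02,
        8.0000e-03, -0.0000e+00]), 'position': array([ 0.215, -0.586,  0.231]), 'tool_rot': array([-3.14 ,  0.   ,  0.352]), 'force': array([ 0.654, -0.985,  0.002]), 'moment': array([ 0.031,  0.003, -0.034]), 'finger_force': np.float64(0.0), 'grip_width': np.float64(0.085)}
top 49.61083124613413 277.24899417508755 210.4138563856728 [[0.018, -0.998, 0.061, 0.542], [-1.0, -0.019, -0.005, 0.021], [0.006, -0.061, -0.998, 1.049], [0.0, 0.0, 0.0, 1.0]]
rack [([305.5, 188.7], 0.75), ([347.3, 179.9], 0.62), ([262.1, 172.1], 0.48)]
clip_blue [([400.3, 163.9], 0.94), ([292.9, 172.6], 0.66)]
bail_1_top [([261.8, 171.9], 0.69), ([347.9, 178.3], 0.34)]
tub [([292.2, 239.2], 0.69)]
red_tub [([265.0, 186.0], 0.65)]
glass [([443.7, 208.7], 0.72)]
bowl [([127.4, 213.8], 0.68)]
side 48.54892849566086 281.1900714212755 207.29155021093956 [[0.931, -0.287, 0.226, 0.393], [-0.365, -0.699, 0.615, -0.646], [-0.018, -0.655, -0.756, 0.87], [0.0, 0.0, 0.0, 1.0]]
rack [([299.4, 240.3], 0.55)]
clip_blue [([319.1, 286.0], 0.63), ([372.5, 316.1], 0.59)]
bail_1_top [([295.9, 188.3], 0.66)]
tub [([246.2, 242.2], 0.6), ([319.6, 250.1], 0.46), ([293.6, 191.5], 0.25)]
red_tub [([287.5, 208.3], 0.87)]
glass [([349.3, 372.6], 0.58)]
bowl [([223.7, 141.6], 0.79)]
```

View pics/top0.png

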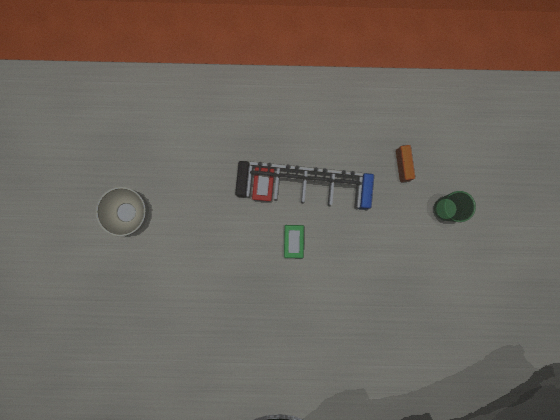

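View pics/side0.png

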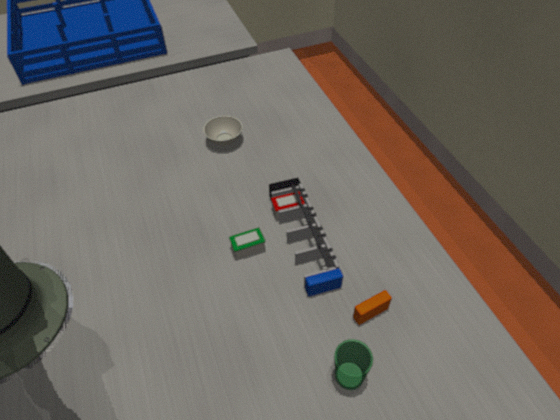

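Top view: blue clip at (367,191), i.e. the −y end, and black clip at (242,179). The red tub is at (263,185), the green tub at (294,242) and an orange decoy at (405,163). The side view agrees. The count is therefore bail_4, bail_3, bail_2, and the target gap is rack y = +31 mm.

```bash
cat > h.py <<'E'
from workcell import *
import cv2,numpy as np
from scipy.optimize import least_squares
def proj(c,P):
    k=calibration(c);T=np.linalg.inv(k['pose']);f=210/np.tan(np.radians(k['fovy']/2))
    q=np.atleast_2d(P)@T[:3,:3].T+T[:3,3]
    return np.c_[k['cx']+f*q[:,0]/q[:,2],k['cy']+f*q[:,1]/q[:,2]]
def box(pose,cx,cy,l,w,z0,z1):
    x,y,a=pose;R=np.array([[np.cos(a),-np.sin(a)],[np.sin(a),np.cos(a)]])
    return np.array([[*(np.array([x,y])+R@[cx+i*l/2,cy+j*w/2]),z] for i in(-1,1) for j in(-1,1) for z in(z0,z1)])
def feat(pts):  # centroid of hull
    h=cv2.convexHull(pts.astype(np.float32));m=cv2.moments(h);return np.array([m['m10'],m['m01']])/m['m00']
def mask(c,im,col,near,r=45):
    h=cv2.cvtColor(im,cv2.COLOR_RGB2HSV);H,S,V=[h[...,i].astype(int) for i in range(3)]
    m={'blue':(H>100)&(H<130)&(S>120),'green':(H>50)&(H<75)&(S>130),'black':(V<55)}[col].astype(np.uint8)
    n,l,st,ce=cv2.connectedComponentsWithStats(m)
    b=max((i for i in range(1,n) if np.hypot(*(ce[i]-near))<r),key=lambda i:st[i,4])
    cs,_=cv2.findContours((l==b).astype(np.uint8),0,cv2.CHAIN_APPROX_NONE)
    return max(cs,key=len)
def cen(ct,fill=True):
    m=np.zeros((420,560),np.uint8);cv2.drawContours(m,[cv2.convexHull(ct)],-1,1,-1)
    y,x=np.nonzero(m);return np.array([x.mean(),y.mean()]),len(x)
def tubfit(near):
    obs={}
    for c in near:
        ct=mask(c,grab_frame(c),'green',near[c],30);obs[c]=(cen(ct)[0],cv2.minAreaRect(ct))
        print(c,obs[c])
    def ctr(c):
        return least_squares(lambda p:proj(c,[[*p,.038]])[0]-obs[c][0],[.5,0]).x
    for c in obs: print('tub centre via',c,ctr(c).round(4))
    return obs
E
python3 - <<'E'
from h import *
ims={c:grab_frame(c) for c in("top","side")}
near={('top','blue'):(367,191),('top','black'):(242,179),('side','blue'):(323,282),('side','black'):(284,186)}
obs={k:cen(mask(k[0],ims[k[0]],k[1],n,15)) for k,n in near.items()}
sg={'blue':-.14,'black':.14}
def res(p,ks):return np.concatenate([feat(proj(k[0],box(p,0,sg[k[1]],.078,.024,0,.048)))-obs[k][0] for k in ks])
for ks in([k for k in obs if k[0]=='top'],[k for k in obs if k[0]=='side'],[k for k in obs if k!=('side','black')]):
    r=least_squares(lambda p:res(p,ks),[.6,0,0]);print(r.x.round(4),r.fun.round(1))
p=r.x
for k in obs: print(k,obs[k][0].round(1),obs[k][1],cv2.contourArea(cv2.convexHull(proj(k[0],box(p,0,sg[k[1]],.078,.024,0,.048)).astype(np.float32))))
obs=tubfit({'top':(294,242),'side':(247,240)})
# yaw of the lid through its long axis on the z=.038 plane (top)
bp=cv2.boxPoints(obs['top'][1])
w=np.array([least_squares(lambda q:proj('top',[[*q,.038]])[0]-b,[.5,0]).x for b in bp])
for i in range(4):
    d=w[(i+1)%4]-w[i];print(np.hypot(*d).round(4),np.arctan2(d[1],d[0]).round(3))
c,s=np.cos(p[2]),np.sin(p[2])
for n,y in zip((1,2,3,4),(.093,.031,-.031,-.093)):
    P=[p[0]+c*.018-s*y,p[1]+s*.018+c*y,.064];print('bail',n,np.round(P,4),proj('top',P)[0].round(1))
im=cv2.resize(ims['top'][130:270,220:400],None,fx=4,fy=4,interpolation=cv2.INTER_CUBIC)
for y in(.093,.031,-.031,-.093):
    for P in([p[0]+c*.018-s*y,p[1]+s*.018+c*y,.064],[p[0]-c*.035-s*(y-.031),p[1]-s*.035+c*(y-.031),.042]):
        u=(proj('top',P)[0]-[220,130]+.5)*4;cv2.circle(im,tuple(int(v) for v in u),4,(255,0,255),1)
cv2.imwrite('pics/crop1.png',im[:,:,::-1])
E
```

```text
[ 0.6664 -0.055   0.1665] [  3.2 -15.9   5.8  14. ]
[ 0.6646 -0.0459 -0.1028] [-0.9  0.4  1.5  0.9]
[ 0.6595 -0.0412 -0.0176] [-2.1 -1.7 -0.9  5.7  1.1 -2.2]
('top', 'blue') [366.6 190.6] 352 528.561898204498
('top', 'black') [241.8 178.6] 392 445.41610331856646
('side', 'blue') [323.4 281.6] 722 825.6005348465405
('side', 'black') [284.5 188.1] 458 654.1999469941948Traceback (most recent call last):
  File "<stdin>", line 11, in <module>
  File "h.py", line 26, in tubfit
    ct=mask(c,grab_frame(c),'green',near[c],30);obs[c]=(cen(ct)[0],cv2.minAreaRect(ct))
  File "h.py", line 17, in mask
    b=max((i for i in range(1,n) if np.hypot(*(ce[i]-near))<r),key=lambda i:st[i,4])
ValueError: max() iterable argument is empty
```

```bash
sed -i "s/h=cv2.convexHull(pts.astype(np.float32));m=cv2.moments(h)/h=cv2.convexHull((pts*1).astype(np.float32));m=cv2.moments(h)/; s/(H>50)&(H<75)&(S>130)/(H>45)\&(H<90)\&(S>100)/" h.py
cat > m.py <<'E'
from h import *
ims={c:grab_frame(c) for c in("top","side")}
hs=cv2.cvtColor(ims['top'],cv2.COLOR_RGB2HSV);print('lid',hs[228,294],hs[242,286])
near={('top','blue'):(367,191),('top','black'):(242,179),('side','blue'):(323,282),('side','black'):(284,186)}
obs={k:cen(mask(k[0],ims[k[0]],k[1],n,15)) for k,n in near.items()}
sg={'blue':-.14,'black':.14}
def res(p,ks):return np.concatenate([feat(proj(k[0],box(p,0,sg[k[1]],.078,.024,0,.048)))-obs[k][0] for k in ks])
for ks in([k for k in obs if k[0]=='top'],[k for k in obs if k[0]=='side'],[k for k in obs if k!=('side','black')]):
    r=least_squares(lambda p:res(p,ks),[.6,0,-.1],diff_step=1e-2,x_scale=.1);print(r.x.round(4),r.fun.round(1))
p=r.x
for k in obs: print(k,obs[k][0].round(1),obs[k][1],cv2.contourArea(cv2.convexHull(proj(k[0],box(p,0,sg[k[1]],.078,.024,0,.048)).astype(np.float32))))
c,s=np.cos(p[2]),np.sin(p[2])
im=cv2.resize(ims['top'][130:270,220:400],None,fx=4,fy=4,interpolation=cv2.INTER_CUBIC)
for n,y in zip((1,2,3,4),(.093,.031,-.031,-.093)):
    P=[p[0]+c*.018-s*y,p[1]+s*.018+c*y,.064];print('bail',n,np.round(P,4))
    for P in(P,[p[0]-c*.035-s*(y-.031),p[1]-s*.035+c*(y-.031),.042]):
        u=(proj('top',P)[0]-[220,130]+.5)*4;cv2.circle(im,tuple(int(v) for v in u),4,(255,0,255),1)
cv2.imwrite('pics/crop1.png',im[:,:,::-1])
obs=tubfit({'top':(294,242),'side':(247,240)})
bp=cv2.boxPoints(obs['top'][1])
w=np.array([least_squares(lambda q:proj('top',[[*q,.038]])[0]-b,[.5,0]).x for b in bp])
for i in range(4):
    d=w[(i+1)%4]-w[i];print(np.hypot(*d).round(4),np.arctan2(d[1],d[0]).round(3))
E
python3 m.py
```

```text
lid [ 64 117 120] [ 67 118 123]
[ 0.6638 -0.0445 -0.0763] [-0.8 -0.1  0.8  0.1]
[ 0.6625 -0.0418 -0.0676] [-0.4 -1.5  0.5  2.1]
[ 0.6636 -0.0448 -0.0775] [-0.7  0.1  1.   0.1  0.  -0.4]
('top', 'blue') [366.6 190.6] 351 527.839123046957
('top', 'black') [241.8 178.7] 391 448.8733410821296
('side', 'blue') [323.4 281.7] 725 833.835263542831
('side', 'black') [282.2 186.4] 319 654.062403449323
bail 1 [0.6888 0.0465 0.064 ]
bail 2 [ 0.684  -0.0153  0.064 ]
bail 3 [ 0.6792 -0.0771  0.064 ]
bail 4 [ 0.6744 -0.1389  0.064 ]
top (array([293.51648352, 241.0455259 ]), ((293.5, 241.0), (32.0, 19.0), 90.0))
side (array([246.55809524, 239.21714286]), ((246.73922729492188, 239.03750610351562), (15.593330383300781, 32.31284713745117), 72.34988403320312))
tub centre via top [ 0.5365 -0.0217]
tub centre via side [ 0.5358 -0.0277]
0.0423 -1.552
0.0709 -3.127
0.0421 1.589
0.0709 0.018
```

View pics/crop1.png

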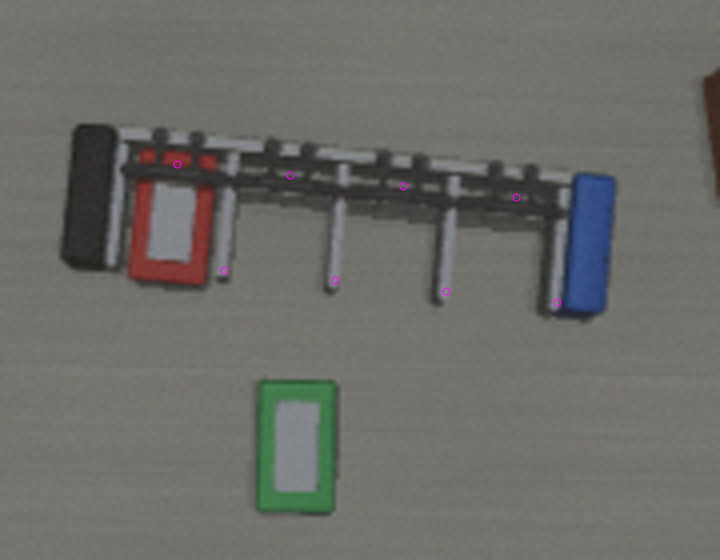

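The crop shows the model points about 1 px (2–3 mm) too far +x and −y compared with the bars and dividers. The divider end is at (553,305) against a predicted (557,301). I'm correcting the rack to about (0.6615, −0.0428, yaw −0.077). The tub is at about (0.536, −0.022), nearly along world x. Next I turn the tool, shut the gripper and move above the first bar.

```bash
python3 -m inch '[[0,0,0,0,0,0.143,1],[0,0,0,0,0,0.143,1],[0,0,0,0,0,0.143,1],[0,0,0,0,0,0,1]]' 40
python3 -m inch '[[0.042,-0.048,0,0,0,0,1],[0.042,-0.048,0,0,0,0,1],[0.042,-0.048,0,0,0,0,1],[0.042,-0.048,0,0,0,0,1],[0.042,-0.048,0,0,0,0,1]]'
```

```text
clock: 1.55
position: [0.2155, -0.5866, 0.2313]
tool_rot: [3.142, 0.0, -0.08]
force: [0.3, -0.0, 0.0]
grip_width: 0.0282
finger_force: 0.0
clock: 2.05
position: [0.3952, -0.4103, 0.2315]
tool_rot: [3.141, -0.0, -0.072]
force: [0.6, -0.3, -0.6]
grip_width: -0.0001
finger_force: 0.0
```

```bash
python3 -m inch '[[0.04,-0.046,0,0,0,0,1],[0.04,-0.046,0,0,0,0,1],[0.04,-0.046,0,0,0,0,1],[0.04,-0.046,0,0,0,0,1],[0,0,0,0,0,0,1]]'
python3 -m inch '[[0,0,0,0,0,0,1],[0,0,0,0,0,0,1]]'
```

```text
clock: 2.55
position: [0.5412, -0.265, 0.231]
tool_rot: [-3.139, -0.002, -0.064]
force: [-0.9, -0.0, -0.2]
grip_width: 0.0001
finger_force: 0.0
clock: 2.75
position: [0.5358, -0.2724, 0.2313]
tool_rot: [3.141, 0.0, -0.076]
force: [0.5, -0.1, 0.4]
grip_width: -0.0001
finger_force: 0.0
```

```bash
python3 -m inch '[[0.025,-0.029,0,0,0,0,1],[0.025,-0.029,0,0,0,0,1],[0.025,-0.029,0.02,0,0,0,1],[0.025,-0.029,0.04,0,0,0,1],[0.025,-0.029,0.04,0,0,0,1]]'
python3 -m inch '[[0,0,0.03,0,0,0,1],[0,0,0,0,0,0,1],[0,0,0,0,0,0,1]]'
python3 - <<'E'
from h import *
im=grab_frame('side');cv2.imwrite('pics/s1.png',cv2.resize(im[140:340,180:440],None,fx=3,fy=3,interpolation=cv2.INTER_CUBIC)[:,:,::-1])
E
```

```text
clock: 3.25
position: [0.6677, -0.1425, 0.1386]
tool_rot: [3.141, -0.001, -0.078]
force: [0.9, -0.9, 0.1]
grip_width: -0.0002
finger_force: 0.0
clock: 3.55
position: [0.6665, -0.1438, 0.1099]
tool_rot: [3.141, 0.0, -0.079]
force: [-0.6, -0.7, 0.9]
grip_width: 0.0002
finger_force: 0.0
```

View pics/s1.png

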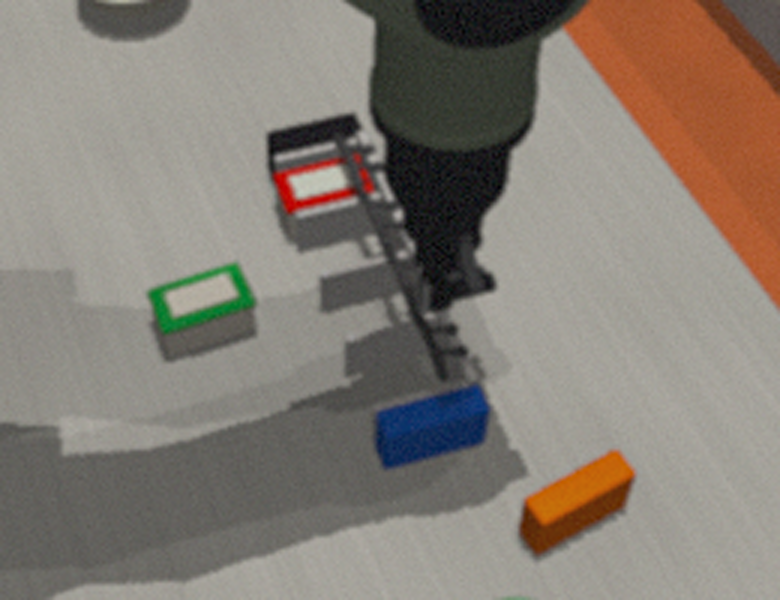

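The fingers show at crop (450,300), above the first bar's line. Now I nudge over bail_4 and press.

```bash
python3 -m inch '[[0.004,-0.006,0.02,0,0,0,1],[0,0,0.02,0,0,0,1],[0,0,0,0,0,0,1],[0,0,0,0,0,0,1]]'
python3 -m inch '[[0,0,0.005,0,0,0,1],[0,0,0.005,0,0,0,1],[0,0,0,0,0,0,1],[0,0,0,0,0,0,1]]'
```

```text
clock: 4.0
position: [0.6718, -0.1369, 0.0703]
tool_rot: [3.141, -0.001, -0.078]
force: [0.3, -0.2, 0.1]
grip_width: -0.0001
finger_force: 0.0
clock: 4.4
position: [0.6719, -0.1364, 0.0595]
tool_rot: [3.141, -0.001, -0.077]
force: [2.9, -1.7, 3.8]
grip_width: -0.0002
finger_force: 1.8
```

Force 3.8 N corresponds to a dip of about 4.3 mm. Next I slide to the second bar.

```bash
python3 -m inch '[[0,-0.013,0,0,0,0,1],[0,-0.013,0,0,0,0,1],[0,-0.013,0,0,0,0,1],[0,-0.013,0,0,0,0,1],[0,-0.01,0,0,0,0,1]]'
python3 -m inch '[[0,0,0,0,0,0,1],[0,0,0,0,0,0,1],[0,0,0,0,0,0,1]]'
```

```text
clock: 4.9
position: [0.6764, -0.0727, 0.0592]
tool_rot: [-3.141, -0.0, -0.076]
force: [-0.9, -2.8, 3.5]
grip_width: 0.0003
finger_force: 1.9
clock: 5.2
position: [0.6763, -0.0742, 0.0591]
tool_rot: [-3.141, -0.0, -0.077]
force: [-0.0, 3.4, 3.4]
grip_width: 0.0002
finger_force: 1.9
```

```bash
python3 -m inch '[[0,-0.013,0,0,0,0,1],[0,-0.013,0,0,0,0,1],[0,-0.013,0,0,0,0,1],[0,-0.013,0,0,0,0,1],[0,-0.007,0,0,0,0,1]]'
python3 -m inch '[[0,0,0,0,0,0,1],[0,0,0,0,0,0,1],[0,0,0,0,0,0,1]]'
```

```text
clock: 5.7
position: [0.681, -0.0134, 0.0591]
tool_rot: [-3.141, -0.0, -0.076]
force: [-0.2, -3.2, 3.9]
grip_width: 0.0001
finger_force: 1.9
clock: 6.0
position: [0.6809, -0.0154, 0.0591]
tool_rot: [-3.141, -0.0, -0.077]
force: [-0.2, 3.1, 3.6]
grip_width: 0.0002
finger_force: 1.9
```

```bash
python3 -m inch '[[0,0,-0.03,0,0,0,1],[0,0,-0.04,0,0,0,1],[0,0,-0.03,0,0,0,1],[-0.03,0.015,0,0,0,0,1],[-0.03,0.015,0,0,0,0,1]]'
python3 -m inch '[[-0.03,0.015,0,0,0,0,1],[-0.03,0.015,0,0,0,0,1],[-0.02,0.013,0,0,0,0,1],[0,0,0,0,0,0,1],[0,0,0,0,0,0,1]]'
python3 - <<'E'
from h import *
im=grab_frame('top');cv2.imwrite('pics/t2.png',cv2.resize(im[130:280,220:420],None,fx=4,fy=4,interpolation=cv2.INTER_CUBIC)[:,:,::-1])
E
```

```text
clock: 6.5
position: [0.618, -0.0416, 0.1594]
tool_rot: [3.141, -0.001, -0.078]
force: [0.8, -0.6, -1.2]
grip_width: 0.0001
finger_force: 0.0
clock: 7.0
position: [0.5356, -0.0782, 0.1592]
tool_rot: [3.141, -0.0, -0.078]
force: [0.0, 0.3, -0.2]
grip_width: 0.0
finger_force: 0.0
```

View pics/t2.png

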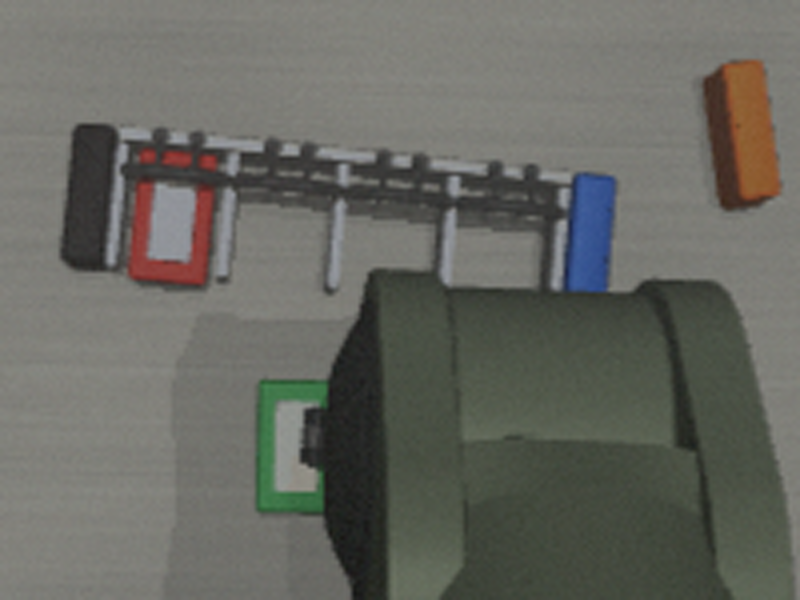

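The crop shows the tub undisturbed, left edge at (257,445). The gap-2 divider ends are at (223,278) and (331,288), so the tub must go about 20 mm towards rack +y. I lower beside it and nudge it sideways.

```bash
python3 -m inch '[[0,0,0.04,0,0,0,1],[0,0,0.04,0,0,0,1],[0,0,0.04,0,0,0,1],[0,0,0.024,0,0,0,1],[0,0,0,0,0,0,1]]'
python3 -m inch '[[0,-0.008,0,0,0,0,1],[0,-0.008,0,0,0,0,1],[0,-0.004,0,0,0,0,1],[0,-0.004,0,0,0,0,1],[0,-0.004,0,0,0,0,1]]'
python3 -m inch '[[0,-0.004,0,0,0,0,1],[0,-0.004,0,0,0,0,1],[0,-0.003,0,0,0,0,1],[0,0,0,0,0,0,1]]'
```

```text
clock: 7.55
position: [0.5343, -0.0769, 0.012]
tool_rot: [-3.141, 0.005, -0.076]
force: [-0.1, 0.2, 0.6]
grip_width: -0.0001
finger_force: 0.0
clock: 8.05
position: [0.5382, -0.0495, 0.0158]
tool_rot: [3.141, -0.001, -0.077]
force: [0.4, -3.0, 1.8]
grip_width: 0.0003
finger_force: 1.3
clock: 8.45
position: [0.5387, -0.038, 0.015]
tool_rot: [-3.141, 0.0, -0.077]
force: [-0.8, -1.0, -0.2]
grip_width: 0.0003
finger_force: 0.0
```

```bash
python3 -m inch '[[0,0.012,0,0,0,0,1],[0,0,-0.04,0,0,0,1],[0,0,-0.04,0,0,0,1],[-0.026,-0.012,0,0,0,0,0.82],[-0.026,-0.018,0,0,0,0,0.82]]'
python3 -m inch '[[-0.026,-0.018,0,0,0,0,0.82],[0,0,0,0,0,0,0.82],[0,0,0,0,0,0,0.82]]'
cat > t.py <<'E'
from h import *
import sys
im=grab_frame('top');ct=mask('top',im,'green',(285,238),35)
w=lambda b:least_squares(lambda q:proj('top',[[*q,.038]])[0]-b,[.5,0]).x
ce=w(cen(ct)[0]);r=cv2.minAreaRect(ct);bp=[w(b) for b in cv2.boxPoints(r)]
O=np.array([.6615,-.0428]);a=-.077;R=np.array([[np.cos(a),-np.sin(a)],[np.sin(a),np.cos(a)]])
print('tub world',ce.round(4),'rack',(R.T@(ce-O)).round(4))
for i in(0,1): d=bp[i+1]-bp[i];print('len',np.hypot(*d).round(4),'yaw',np.arctan2(d[1],d[0]).round(3))
print('tcp rack',(R.T@(telemetry.observe()['position'][:2]-O)).round(4))
if len(sys.argv)>1: cv2.imwrite(f'pics/{sys.argv[1]}.png',cv2.resize(im[130:280,220:420],None,fx=4,fy=4,interpolation=cv2.INTER_CUBIC)[:,:,::-1])
E
python3 t.py t3
```

```text
clock: 8.95
position: [0.488, -0.0181, 0.096]
tool_rot: [3.142, -0.002, -0.08]
force: [1.1, 0.2, -0.2]
grip_width: 0.0155
finger_force: 0.0
clock: 9.25
position: [0.4636, 0.0029, 0.0952]
tool_rot: [3.142, -0.0, -0.077]
force: [0.8, -0.7, 0.6]
grip_width: 0.0155
finger_force: 0.0
tub world [5.378e-01 5.000e-04] rack [-0.1267  0.0336]
len 0.0423 yaw -1.552
len 0.0687 yaw -3.125
tcp rack [-0.2004  0.03  ]
```

View pics/t3.png

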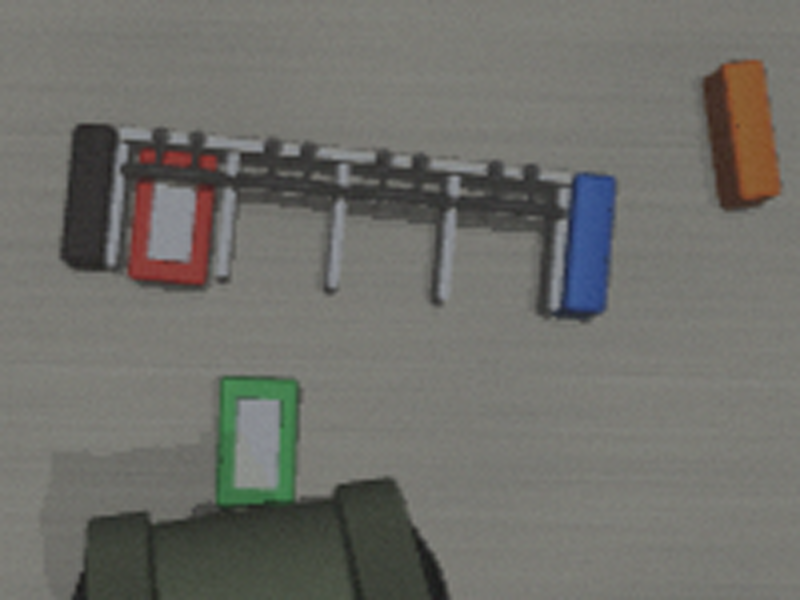

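Tub top edge is at (258,378) and its centre at (258,441), against a gap centreline at column 264. It is about 3 mm left and turned 0.05 rad, inside the ±6 mm clearance, and the two-finger face will square it. I lower and push part of the way.

```bash
python3 -m inch '[[0,0,0.04,0,0,0,0.82],[0,0,0.038,0,0,0,0.82],[0,0,0,0,0,0,0.82],[0.012,0,0,0,0,0,0.82],[0.008,0,0,0,0,0,0.82]]'
python3 -m inch '[[0.008,0,0,0,0,0,0.82],[0.008,0,0,0,0,0,0.82],[0.008,0,0,0,0,0,0.82],[0.008,0,0,0,0,0,0.82],[0.008,0,0,0,0,0,0.82]]'
python3 -m inch '[[0.008,0,0,0,0,0,0.82],[0,0,0,0,0,0,0.82]]'
python3 t.py t4
```

```text
clock: 9.8
position: [0.4859, 0.0014, 0.0187]
tool_rot: [-3.141, -0.003, -0.078]
force: [0.2, -0.6, 1.2]
grip_width: 0.0153
finger_force: 0.0
clock: 10.3
position: [0.5241, -0.0014, 0.0172]
tool_rot: [-3.142, -0.0, -0.077]
force: [-2.3, -0.4, 1.6]
grip_width: 0.0155
finger_force: 1.1
clock: 10.5
position: [0.5327, -0.002, 0.017]
tool_rot: [-3.141, -0.001, -0.077]
force: [0.0, -0.4, 0.5]
grip_width: 0.0152
finger_force: 0.0
tub world [ 0.6116 -0.0051] rack [-0.0526  0.0337]
len 0.0424 yaw -1.552
len 0.0157 yaw -3.126
tcp rack [-0.1323  0.0307]
```

View pics/t4.png

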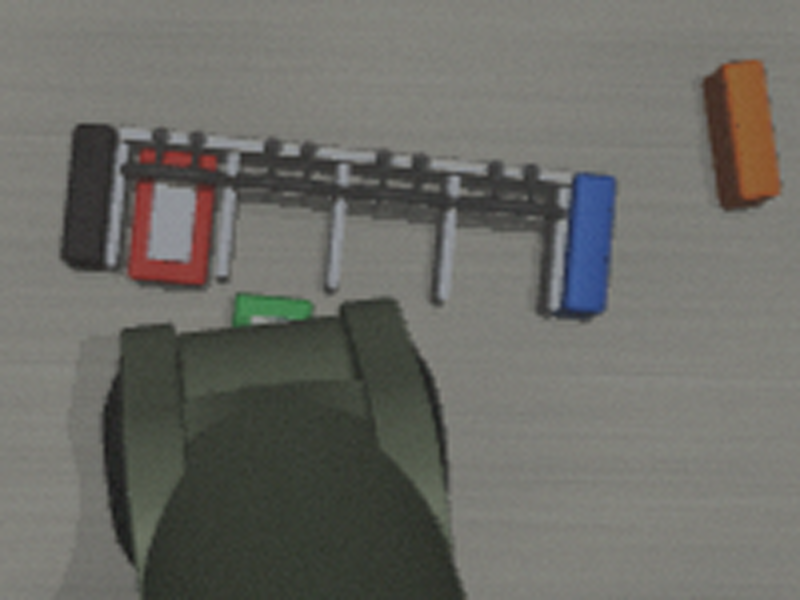

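Tub front edge runs (236,294)–(312,301). It is now parallel to the rack and centred at column 274 against 277 for the gap. I keep pushing.

```bash
python3 -m inch '[[0.009,0,0,0,0,0,0.82],[0.009,0,0,0,0,0,0.82],[0.009,0,0,0,0,0,0.82],[0.009,0,0,0,0,0,0.82],[0.009,0,0,0,0,0,0.82]]'
python3 -m inch '[[0.008,0,0,0,0,0,0.82],[0.008,0,0,0,0,0,0.82],[0.008,0,0,0,0,0,0.82],[0.004,0,0,0,0,0,0.82]]'
python3 -m inch '[[0.003,0,0,0,0,0,0.82],[0.003,0,0,0,0,0,0.82],[0,0,0,0,0,0,0.82]]'
python3 t.py t5
```

```text
clock: 11.05
position: [0.577, -0.0054, 0.017]
tool_rot: [-3.142, 0.0, -0.077]
force: [-2.4, -0.4, 2.1]
grip_width: 0.0156
finger_force: 1.2
clock: 11.45
position: [0.6051, -0.0076, 0.017]
tool_rot: [-3.142, -0.0, -0.077]
force: [-2.1, 1.1, 1.6]
grip_width: 0.0157
finger_force: 1.1
clock: 11.75
position: [0.6103, -0.008, 0.017]
tool_rot: [-3.142, 0.0, -0.077]
force: [-1.0, 1.0, -0.9]
grip_width: 0.0153
finger_force: 0.6Traceback (most recent call last):
  File "t.py", line 3, in <module>
    im=grab_frame('top');ct=mask('top',im,'green',(285,238),35)
                            ~~~~^^^^^^^^^^^^^^^^^^^^^^^^^^^^^^^
  File "h.py", line 17, in mask
    b=max((i for i in range(1,n) if np.hypot(*(ce[i]-near))<r),key=lambda i:st[i,4])
ValueError: max() iterable argument is empty
```

```bash
python3 -m inch '[[0.002,0,0,0,0,0,0.82],[0.002,0,0,0,0,0,0.82]]'; python3 -m inch '[[0.002,0,0,0,0,0,0.82]]';python3 -m inch '[[0.001,0,0,0,0,0,0.82],[0,0,0,0,0,0,0.82]]'
```

```text
clock: 12.0
position: [0.6104, -0.008, 0.0168]
tool_rot: [3.141, 0.008, -0.077]
force: [-33.5, 3.3, 22.4]
grip_width: 0.0152
finger_force: 16.6
clock: 12.1
position: [0.6104, -0.0081, 0.0165]
tool_rot: [3.141, 0.012, -0.077]
force: [-47.1, 5.9, 39.5]
grip_width: 0.0154
finger_force: 24.2
clock: 12.3
position: [0.6104, -0.0081, 0.0163]
tool_rot: [3.14, 0.014, -0.077]
force: [-43.1, 5.4, 31.2]
grip_width: 0.0151
finger_force: 22.1
```

The force rises sharply, so it has hit a hard stop. I back off and check.

```bash
python3 -m inch '[[-0.008,0,0,0,0,0,0.82],[-0.03,0,0,0,0,0,0.82],[-0.04,0,0,0,0,0,0.82],[-0.03,0,-0.03,0,0,0,0.82],[-0.03,0,-0.03,0,0,0,0.82]]'
python3 -m inch '[[-0.01,0,-0.03,0,0,0,0.82],[0,0,0,0,0,0,0.82],[0,0,0,0,0,0,0.82]]'
sed -i 's/(285,238),35/(283,200),35/' t.py; python3 t.py t6
```

```text
clock: 12.8
position: [0.4779, 0.0021, 0.0773]
tool_rot: [3.141, 0.001, -0.077]
force: [-0.0, 0.7, 1.4]
grip_width: 0.0152
finger_force: 0.0
clock: 13.1
position: [0.4703, 0.0029, 0.1078]
tool_rot: [-3.141, -0.002, -0.077]
force: [-0.3, 0.1, 0.2]
grip_width: 0.0156
finger_force: 0.0
tub world [ 0.6494 -0.0101] rack [-0.0146  0.0317]
len 0.0524 yaw -0.086
len 0.0414 yaw -1.657
tcp rack [-0.1944  0.0308]
```

View pics/t6.png

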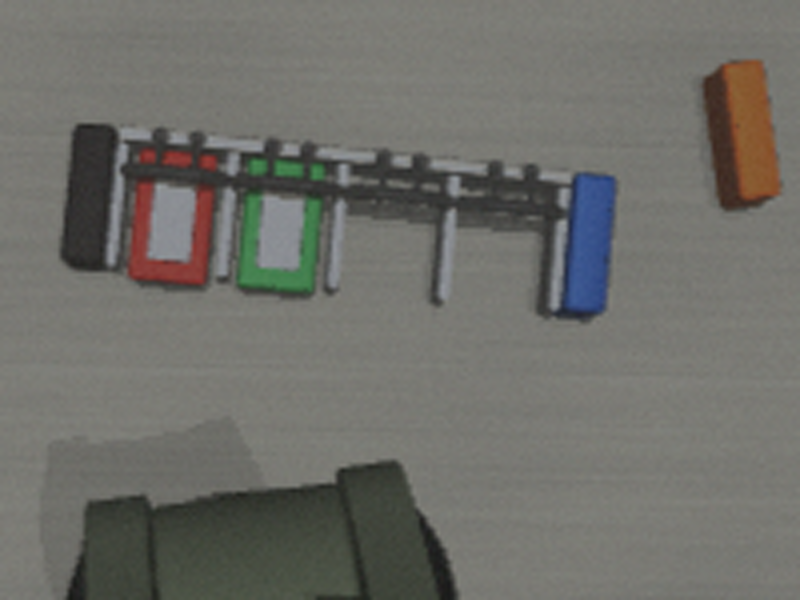

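The green tub is home in the third gap from the blue clip. Its rear edge runs (238,290)–(314,295) and sits the same amount past the dividers as the red tub's. It is parallel and centred, the bars are up and the gripper is clear.

```bash
python3 -c "from workcell import bot; print(bot.job_done())"
```

```text
the job is handed in; nothing more can be done
None
```

I pressed the first three bars from the blue clip in order (about 4–5 mm each), pushed the green-lidded tub home against the back wall in the third gap, and handed the job in at about 13 s; no verdict came back.

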